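# Find the loaded sample canister

## Task

One of the three identical blue-capped canisters on the black mat holds a heavy metal sample, the other two are empty. Lift them to feel which is heavy, and set the loaded one gently down, upright, in the steel tray. Any empty one you lift goes back upright where it stood on the mat.

Things in the scene. Friction and masses are not known exactly. Their poses are not given: they have to be found in the camera images.
- canister_a_mid (a point): One of three look-alike closed canisters, 120 mm tall: round aluminium body 66 mm wide up to 64 mm, sloping shoulder and neck to 80 mm, then a ribbed blue screw cap 46 mm wide from 80 to 120 mm above the underside; grip it by the cap from above. Point: on the axis half-way up, 60 mm above the underside; z up the axis. Stands upright on the 4 mm thick black mat.
- canister_b_mid (a point): The second of the three canisters, same shape, size and point as canister_a_mid. One of the three is loaded and weighs about 0.7 kg (0.58 to 0.80), the other two are empty, about 0.15 kg (0.12 to 0.18). Which one is loaded cannot be seen: they look the same and it changes every time.
- canister_c_mid (a point): The third of the three canisters, same shape, size and point as canister_a_mid; as likely loaded or empty as the others. The three stand in a row along the mat, about 125 mm apart (at least 100 mm), left of the tray.
- tray_in (a point): Shallow open stainless-steel tray, fixed to the bench to the right of the mat: outside 200 mm (its x) by 170 mm (its y), rim 30 mm above the bench, walls and floor 4 mm thick. The point is the centre of the inner floor (4 mm above the bench); x and y lie along its sides, z up.
Not all that is in view belongs to the job. What is shaped like the part that bears canister_b_mid but orange, turquoise or yellow is not meant.

How it is judged:
On the way:
1. a canister is lifted off the mat, by 20 mm or more (height (world z) of any of canister_a_mid, canister_b_mid, canister_c_mid above 0.084 m), for 0.2 s.
At the end, for the whole second after the job is handed in: The loaded canister stands at rest with its weight (over 4 N) on the tray's floor, within 10 degrees of upright; both empty canisters stand at rest within 30 mm of where they started, within 10 degrees of upright (((x of canister_a_mid in the frame of tray_in between -0.075 and 0.075 m and y of canister_a_mid in the frame of tray_in between -0.06 and 0.06 m and z of canister_a_mid in the frame of tray_in between 0.05 and 0.07 m and contact force between canister_a and tray above 4 N and angle between each of canister_a_mid, canister_b_mid, canister_c_mid's own z axis and vertical below 0.17 rad and linear speed of each of canister_a, canister_b, canister_c below 0.03 m/s and distance of each of canister_b_mid, canister_c_mid from where it was at the start of the episode below 0.03 m) or (x of canister_b_mid in the frame of tray_in between -0.075 and 0.075 m and y of canister_b_mid in the frame of tray_in between -0.06 and 0.06 m and z of canister_b_mid in the frame of tray_in between 0.05 and 0.07 m and contact force between canister_b and tray above 4 N and angle between each of canister_a_mid, canister_b_mid, canister_c_mid's own z axis and vertical below 0.17 rad and linear speed of each of canister_a, canister_b, canister_c below 0.03 m/s and distance of each of canister_a_mid, canister_c_mid from where it was at the start of the episode below 0.03 m) or (x of canister_c_mid in the frame of tray_in between -0.075 and 0.075 m and y of canister_c_mid in the frame of tray_in between -0.06 and 0.06 m and z of canister_c_mid in the frame of tray_in between 0.05 and 0.07 m and contact force between canister_c and tray above 4 N and angle between each of canister_a_mid, canister_b_mid, canister_c_mid's own z axis and vertical below 0.17 rad and linear speed of each of canister_a, canister_b, canister_c below 0.03 m/s and distance of each of canister_a_mid, canister_b_mid from where it was at the start of the episode below 0.03 m))); the robot touches nothing.
It fails at once if a canister is dropped into the tray (moving faster than 0.8 m/s close above its floor, a fall of over 30 mm) ((x of canister_a_mid in the frame of tray_in between -0.075 and 0.075 m and y of canister_a_mid in the frame of tray_in between -0.06 and 0.06 m and z of canister_a_mid in the frame of tray_in below 0.085 m and linear speed of canister_a above 0.8 m/s) or (x of canister_b_mid in the frame of tray_in between -0.075 and 0.075 m and y of canister_b_mid in the frame of tray_in between -0.06 and 0.06 m and z of canister_b_mid in the frame of tray_in below 0.085 m and linear speed of canister_b above 0.8 m/s) or (x of canister_c_mid in the frame of tray_in between -0.075 and 0.075 m and y of canister_c_mid in the frame of tray_in between -0.06 and 0.06 m and z of canister_c_mid in the frame of tray_in below 0.085 m and linear speed of canister_c above 0.8 m/s)).
It also fails if it takes over 64 s, if anything falls off the work surface, if the arm or the gripper's body presses on something with over 40 N, if the wrist force passes 120 N, or if a joint passes its speed limit or range.

## Robot

A 6-joint arm with a two-finger parallel gripper is mounted at the origin on the work surface. World frame = base frame: x ahead of the robot, y to its left, z up, the work surface at z = 0. Lengths are in m, angles in rad, forces in N, time in s.
With the tool pointing down it reaches from about 0.375 to 0.9 m from the base axis. Payload 3.1 kg.
Tool frame: the origin (TCP) lies on the front face of the gripper's body, between the roots of the fingers; the fingertips stand 73 mm ahead of it and the grasp point (between the pads) lies 54 mm ahead of it (manip.tips_ahead is the distance from the TCP to the fingertips, in m); z points along the fingers, y is the line along which they close (so a half turn about z gives the same grasp; the last joint's range is limited). The gripper opens to 85 mm and grips with 20 to 120 N. Pads are 22 mm wide; open, the fingers measure 114 mm over their backs; the gripper's body (76 mm by 85 mm) begins 54 mm behind the grasp point. The pads swing forward as they close: fully open they stand 13 mm farther back than shut.
Start: joints at [1.065, 0.527, 1.433, -0, 1.181, -0.178], TCP at [0.201, 0.592, 0.304] pointing down, gripper open.
Joint ranges: [-3.08, 3.08], [-0.75, 2.2], [0.22, 2.44], [-1.43, 4.57], [0, 2.65], [-2.85, 2.85]. Speed limits (rad/s): [2.79, 2.79, 3.14, 3.14, 3.14, 3.14].

## Interface

Orientations are given as a unit quaternion [x, y, z, w].
In Python, from station import sense, eyes, workorder, manip gives the robot as it stands.
- The arm moves only by the shell command python3 -m inch 'ROWS' [OPENING] [FORCE]. ROWS is JSON, a list of rows, each an object of numbers: "dx", "dy", "dz": the shift along the tool's x, y, z in cm; "wx", "wy", "wz": the turn, a rotation vector about the tool's x, y, z in degrees. In form: [{"dx": .., "dy": .., "dz": .., "wx": .., "wy": .., "wz": ..}, ...]. A call has 1 to 10 rows; each row shifts and turns the commanded pose from where the row before left it, along the tool's axes as they then stand; what a row does not reach is not made up. A row lasts 1/8 s, in which the tool goes at most 62.5 mm and 10.7 degrees, less where a joint would pass 70% of its speed; a pose out of reach is approached as far as the arm can. A call with a gripper value outside its range is refused whole. OPENING is the opening, from 0 (shut) to 1 (fully open), set as the call begins (- or left out, the last holds). The fingers move at their own pace and stop on an object; FORCE is the grip in N (left out, the last holds). Time passes only in rows, so rows that do not move let the fingers close. It gives the time, the measured TCP pose, the force, the opening and the grip force at its end, in the units of the state.
- sense(): the state, without advancing time (a new reading comes with each control period).
- eyes.snapshot(name): name is "side" or "top" or "wrist"; returns the picture (384x512x3 uint8, red, green, blue); there is no depth.
- eyes.camera_params(name): a dict with "fx", "fy", "cx", "cy" (pixels), "D" ([k1, k2, p1, p2, k3] as OpenCV has them; the pictures are not rectified), "rvec" (rotation vector, rad) and "tvec" (3), from world to camera coordinates, as OpenCV has them. Camera axes: x right, y down, z forward; pixel columns grow to the right and rows downward; lengths in m; the calibration is good to about 2 mm. A picture is of the moment at which its call begins: read the wrist's pose just before it. camera_params takes no time and is no camera call; for the wrist camera it gives the pose at the moment of the call.
- workorder.sign_off(): hands the job in; it is judged then, once.
The state is a dict: "t": time; "q": joint angles; "qd": joint speeds; "tau": joint torques, N m; "tcp_pos": TCP position; "tool_rot": TCP orientation; "force": force on the tool from outside, world axes, zero at the start; "ft_torque": the same for the moment, N m; "finger_gap": opening from 0.0 (shut) to 1.0 (fully open); "gripper_force": force on a finger pad.
Only numpy, scipy, OpenCV 4.12 (cv2) and the standard library are available. Lean on these libraries where they do the work, as an engineer would, in place of code of your own. Each camera call takes 0.05 s, during which the arm holds its last target. There are 200 camera calls.

## Working session

There is one attempt and no reset: what is moved stays moved. The work goes in short steps, Python scripts to look and compute and a shell command to move; the robot and the scene stay as the last step left them, time stands still between calls to the robot, and variables do not carry over. Pictures are saved under pics/ and viewed, at most 10 in all, crops included, and the job is handed in when it is done.

```bash
mkdir -p pics; ls; python3 - <<'E'
from station import sense,eyes
import cv2,numpy as np
s=sense();print({k:np.round(v,3) for k,v in s.items()})
a=eyes.snapshot("top");b=eyes.snapshot("side")
cv2.imwrite("pics/top0.png",a[...,::-1]);cv2.imwrite("pics/side0.png",b[...,::-1])
for n in("top","side"):
  print(eyes.camera_params(n))
E
```

```text
pics
{'t': np.float64(0.0), 'q': array([ 1.066,  0.528,  1.434,  0.   ,  1.181, -0.179]), 'qd': array([ 0.   , -0.001,  0.   ,  0.001, -0.001,  0.002]), 'tau': array([ 1.0000e-03, -4.4235e+01, -1.7803e+01, -0.0000e+00,  8.0000e-03,
       -0.0000e+00]), 'tcp_pos': array([0.2  , 0.591, 0.303]), 'tool_rot': array([ 0.163,  0.987, -0.001, -0.   ]), 'force': array([ 0.118, -0.019, -0.584]), 'ft_torque': array([ 0.013, -0.009,  0.023]), 'gripper_force': np.float64(0.0), 'finger_gap': np.float64(0.997)}
{'fx': 364.07788911005997, 'fy': 364.07788911005997, 'cx': 255.49437148997143, 'cy': 200.7166306899525, 'D': array([0.03830221, 0.        , 0.        , 0.        , 0.        ]), 'rvec': array([ 2.17676945, -2.15881018,  0.12792473]), 'tvec': array([0.07840539, 0.55005248, 1.01960941])}
{'fx': 372.170380629398, 'fy': 372.170380629398, 'cx': 247.80783567818736, 'cy': 188.07564839604544, 'D': array([0.03378502, 0.        , 0.        , 0.        , 0.        ]), 'rvec': array([ 2.18085915, -0.23863024,  0.09082956]), 'tvec': array([-0.51758968,  0.15823309,  0.89597546])}
```

View pics/top0.png

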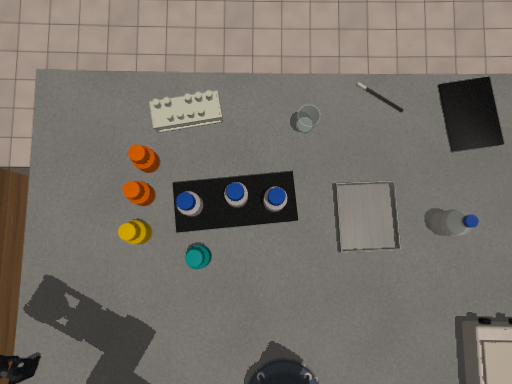

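View pics/side0.png

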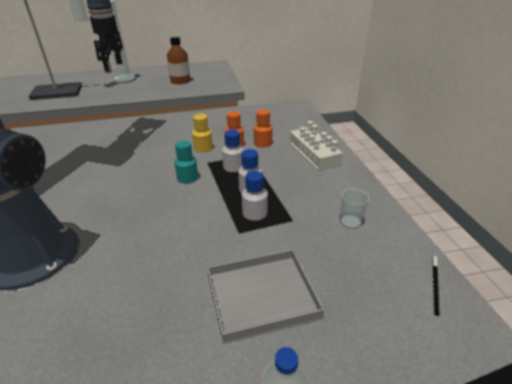

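The top view shows blue caps on the black mat at about (187,202), (236,191) and (275,198). These three fit the description. The turquoise (198,257), orange (143,157)/(138,192) and yellow (134,231) ones are off the mat, and the blue-capped bottle at (470,221) is right of the tray, so none of those are meant. The tray is at about (366,216).

```bash
cat > h.py <<'E'
import cv2,numpy as np
from station import eyes,sense
def ray(P,uv):
    K=np.array([[P['fx'],0,P['cx']],[0,P['fy'],P['cy']],[0,0,1]])
    n=cv2.undistortPoints(np.array(uv,float).reshape(-1,1,2),K,P['D']).reshape(-1,2)
    R=cv2.Rodrigues(P['rvec'])[0]
    return -R.T@P['tvec'], np.c_[n,np.ones(len(n))]@R
def plane(P,uv,z):
    o,d=ray(P,uv); return o+d*((z-o[2])/d[:,2])[:,None]
def blobs(img,lo=(105,120,50),hi=(125,255,255),amin=40):
    m=cv2.inRange(cv2.cvtColor(img,cv2.COLOR_RGB2HSV),lo,hi)
    n,l,s,c=cv2.connectedComponentsWithStats(m)
    return [(s[i],c[i]) for i in range(1,n) if s[i,4]>=amin]
E
python3 - <<'E'
from h import *
a=cv2.imread("pics/top0.png")[...,::-1].copy();b=cv2.imread("pics/side0.png")[...,::-1].copy()
T=eyes.camera_params("top");S=eyes.camera_params("side")
B=blobs(b)
for s,c in blobs(a):
  print("top",s,c.round(1),plane(T,c,.110)[0].round(4))
for s,c in B: print("side",s,c.round(1),plane(S,c,.104)[0].round(4))
print("tray",plane(T,[(334,183),(393,181),(399,249),(339,252)],.03).round(3), plane(S,[(208,268),(292,254),(321,317),(221,337)],.03).round(3))
cv2.imwrite("pics/c.png",cv2.resize(a[140:260,160:420],None,fx=3,fy=3,interpolation=2)[...,::-1])
E
```

```text
top [226 182  18  19 260] [234.8 191.2] [0.5655 0.1389 0.11  ]
top [268 187  18  19 254] [276.1 195.9] [0.5539 0.0285 0.11  ]
top [176 192  19  18 272] [185.  200.8] [0.5387 0.2706 0.11  ]
top [463 215  15  12 149] [470.3 220.7] [ 0.4928 -0.4807  0.11  ]
side [225 130  14  17 205] [231.8 138.1] [0.5377 0.2677 0.104 ]
side [242 150  16  19 257] [249.2 158.6] [0.5642 0.1374 0.104 ]
side [246 171  18  21 327] [254.4 181.1] [0.5539 0.0266 0.104 ]
side [276 347  22  27 477] [286.2 360.1] [ 0.4972 -0.4428  0.104 ]
tray [[ 0.603 -0.144  0.03 ]
 [ 0.61  -0.314  0.03 ]
 [ 0.415 -0.325  0.03 ]
 [ 0.405 -0.155  0.03 ]] [[ 0.407 -0.168  0.03 ]
 [ 0.595 -0.169  0.03 ]
 [ 0.6   -0.336  0.03 ]
 [ 0.41  -0.336  0.03 ]]
```

View pics/c.png

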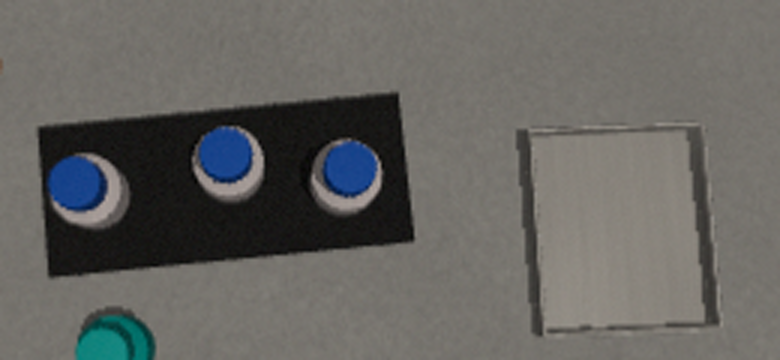

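The crop confirms the three blue-capped canisters standing on the mat, with the tray to their right. I'll start with the leftmost one at about (0.538, 0.269).

```bash
python3 -m inch '[{"wz":-9.4},{"wz":-9.4},{"dx":-4.2,"dy":-4},{"dx":-4.2,"dy":-4},{"dx":-4.2,"dy":-4},{"dx":-4.2,"dy":-4},{"dx":-4.2,"dy":-4},{"dx":-4.2,"dy":-4},{"dx":-4.2,"dy":-4},{"dx":-4.2,"dy":-4}]' 1; python3 -m inch '[{"dz":1},{}]'
cat > look.py <<'E'
from h import *
import sys
s=sense();W=eyes.camera_params("wrist");im=eyes.snapshot("wrist")
print(s['tcp_pos'].round(4),s['tool_rot'].round(3),s['force'].round(2))
for st,c in blobs(im,amin=200):
    e=(st[0]+st[2]/2,st[1]+st[3]/2)
    print(st,plane(W,c,.124)[0].round(4),plane(W,c,.115)[0].round(4))
cv2.imwrite(f"pics/{sys.argv[1]}.png",im[...,::-1])
E
python3 look.py w1
```

```text
[0.2004 0.5915 0.303 ] [ 0.163  0.987 -0.001 -0.   ] [-0.18 -0.91 -0.36]invalid input at $[0]: expected keys dx, dy, dz, wx, wy, wz
invalid input at $[0]: expected keys dx, dy, dz, wx, wy, wz
```

View pics/w1.png

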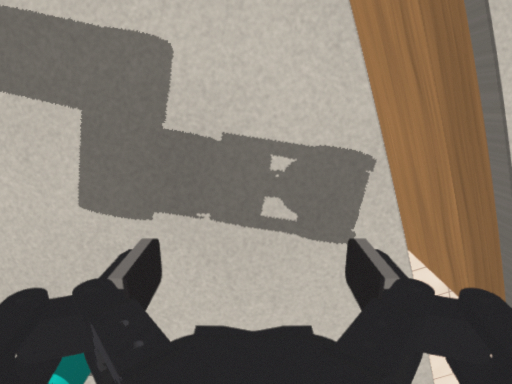

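The picture shows only bench and shadow, because the rows were refused: every row needs all six keys.

```bash
python3 -m inch '[{"dx":0,"dy":0,"dz":0,"wx":0,"wy":0,"wz":-9.4},{"dx":0,"dy":0,"dz":0,"wx":0,"wy":0,"wz":-9.4},{"dx":-4.2,"dy":-4,"dz":0,"wx":0,"wy":0,"wz":0},{"dx":-4.2,"dy":-4,"dz":0,"wx":0,"wy":0,"wz":0},{"dx":-4.2,"dy":-4,"dz":0,"wx":0,"wy":0,"wz":0},{"dx":-4.2,"dy":-4,"dz":0,"wx":0,"wy":0,"wz":0},{"dx":-4.2,"dy":-4,"dz":0,"wx":0,"wy":0,"wz":0},{"dx":-4.2,"dy":-4,"dz":0,"wx":0,"wy":0,"wz":0},{"dx":-4.2,"dy":-4,"dz":0,"wx":0,"wy":0,"wz":0},{"dx":-4.2,"dy":-4,"dz":0,"wx":0,"wy":0,"wz":0}]' 1; python3 -m inch '[{"dx":0,"dy":0,"dz":1,"wx":0,"wy":0,"wz":0},{"dx":0,"dy":0,"dz":0,"wx":0,"wy":0,"wz":0},{"dx":0,"dy":0,"dz":0,"wx":0,"wy":0,"wz":0}]'
python3 look.py w2
```

```text
t: 1.4
tcp_pos: [0.5381, 0.2709, 0.3037]
tool_rot: [-0.001, 1.0, 0.0, -0.0]
force: [0.8, 0.9, 0.0]
finger_gap: 1.005
gripper_force: 0.0
t: 1.78
tcp_pos: [0.5358, 0.2733, 0.2937]
tool_rot: [-0.001, 1.0, -0.0, -0.001]
force: [0.1, -0.2, -0.0]
finger_gap: 0.997
gripper_force: 0.0
[0.5358 0.2733 0.2937] [-0.001  1.    -0.    -0.001] [ 0.09 -0.19 -0.  ]
[ 220  162   57   61 2713] [0.5345 0.2682 0.124 ] [0.5369 0.2681 0.115 ]
[  0 179  23  49 794] [0.5437 0.0671 0.124 ] [0.5465 0.0595 0.115 ]
[  66  191   69   61 3107] [0.5586 0.1441 0.124 ] [0.5619 0.1393 0.115 ]
```

View pics/w2.png

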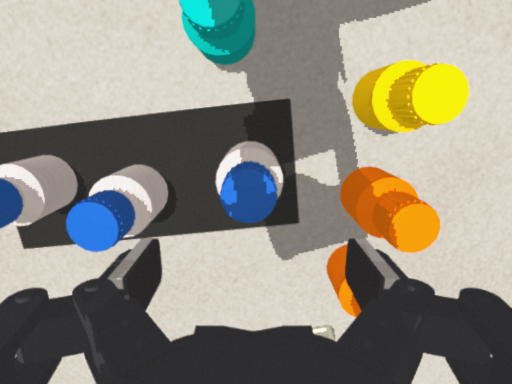

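The wrist view has the leftmost canister's cap at (248,192), i.e. (0.537, 0.2685). The orange ones are well clear of the fingers. I'll descend, grip, then lift.

```bash
python3 -m inch '[{"dx":-0.1,"dy":-0.5,"dz":3,"wx":0,"wy":0,"wz":0},{"dx":0,"dy":0,"dz":3,"wx":0,"wy":0,"wz":0},{"dx":0,"dy":0,"dz":3,"wx":0,"wy":0,"wz":0},{"dx":0,"dy":0,"dz":2.2,"wx":0,"wy":0,"wz":0},{"dx":0,"dy":0,"dz":1,"wx":0,"wy":0,"wz":0},{"dx":0,"dy":0,"dz":1,"wx":0,"wy":0,"wz":0},{"dx":0,"dy":0,"dz":0,"wx":0,"wy":0,"wz":0},{"dx":0,"dy":0,"dz":0,"wx":0,"wy":0,"wz":0}]'
python3 -m inch '[{"dx":0,"dy":0,"dz":0,"wx":0,"wy":0,"wz":0},{"dx":0,"dy":0,"dz":0,"wx":0,"wy":0,"wz":0},{"dx":0,"dy":0,"dz":0,"wx":0,"wy":0,"wz":0},{"dx":0,"dy":0,"dz":0,"wx":0,"wy":0,"wz":0},{"dx":0,"dy":0,"dz":0,"wx":0,"wy":0,"wz":0},{"dx":0,"dy":0,"dz":0,"wx":0,"wy":0,"wz":0}]' 0 60
```

```text
t: 2.82
tcp_pos: [0.5384, 0.2676, 0.1627]
tool_rot: [-0.001, 1.0, 0.0, 0.001]
force: [0.4, 0.2, -0.3]
finger_gap: 0.999
gripper_force: 0.0
t: 3.58
tcp_pos: [0.5384, 0.2676, 0.1626]
tool_rot: [-0.001, 1.0, 0.0, 0.001]
force: [0.2, 0.5, 5.6]
finger_gap: 0.522
gripper_force: 60.8
```

```bash
python3 -m inch '[{"dx":0,"dy":0,"dz":-0.5,"wx":0,"wy":0,"wz":0},{"dx":0,"dy":0,"dz":-1,"wx":0,"wy":0,"wz":0},{"dx":0,"dy":0,"dz":-1,"wx":0,"wy":0,"wz":0},{"dx":0,"dy":0,"dz":-0.5,"wx":0,"wy":0,"wz":0},{"dx":0,"dy":0,"dz":0,"wx":0,"wy":0,"wz":0},{"dx":0,"dy":0,"dz":0,"wx":0,"wy":0,"wz":0},{"dx":0,"dy":0,"dz":0,"wx":0,"wy":0,"wz":0},{"dx":0,"dy":0,"dz":0,"wx":0,"wy":0,"wz":0}]'
```

```text
t: 4.58
tcp_pos: [0.5379, 0.2673, 0.1916]
tool_rot: [-0.001, 1.0, -0.0, -0.0]
force: [1.2, -0.2, -0.7]
finger_gap: 0.525
gripper_force: 61.2
```

About 1 N, so this one is empty. I'll put it back and go to the middle one.

```bash
python3 -m inch '[{"dx":0,"dy":0,"dz":1,"wx":0,"wy":0,"wz":0},{"dx":0,"dy":0,"dz":1,"wx":0,"wy":0,"wz":0},{"dx":0,"dy":0,"dz":0.5,"wx":0,"wy":0,"wz":0},{"dx":0,"dy":0,"dz":0.3,"wx":0,"wy":0,"wz":0},{"dx":0,"dy":0,"dz":0.2,"wx":0,"wy":0,"wz":0},{"dx":0,"dy":0,"dz":0,"wx":0,"wy":0,"wz":0},{"dx":0,"dy":0,"dz":0,"wx":0,"wy":0,"wz":0}]'
python3 -m inch '[{"dx":0,"dy":0,"dz":0,"wx":0,"wy":0,"wz":0},{"dx":0,"dy":0,"dz":0,"wx":0,"wy":0,"wz":0},{"dx":0,"dy":0,"dz":0,"wx":0,"wy":0,"wz":0},{"dx":0,"dy":0,"dz":0,"wx":0,"wy":0,"wz":0},{"dx":0,"dy":0,"dz":0,"wx":0,"wy":0,"wz":0},{"dx":0,"dy":0,"dz":-2,"wx":0,"wy":0,"wz":0},{"dx":0,"dy":0,"dz":-4,"wx":0,"wy":0,"wz":0},{"dx":0,"dy":0,"dz":-5,"wx":0,"wy":0,"wz":0},{"dx":0,"dy":0,"dz":0,"wx":0,"wy":0,"wz":0}]' 1
python3 -m inch '[{"dx":-0.8,"dy":-4.5,"dz":0,"wx":0,"wy":0,"wz":0},{"dx":-0.8,"dy":-4.5,"dz":0,"wx":0,"wy":0,"wz":0},{"dx":-0.9,"dy":-4,"dz":0,"wx":0,"wy":0,"wz":0},{"dx":0,"dy":0,"dz":0,"wx":0,"wy":0,"wz":0},{"dx":0,"dy":0,"dz":0,"wx":0,"wy":0,"wz":0},{"dx":0,"dy":0,"dz":0,"wx":0,"wy":0,"wz":0}]'
python3 look.py w3
```

```text
t: 5.45
tcp_pos: [0.5381, 0.2674, 0.1626]
tool_rot: [-0.001, 1.0, -0.0, 0.0]
force: [-1.8, -0.5, 5.2]
finger_gap: 0.525
gripper_force: 61.5
t: 6.58
tcp_pos: [0.5403, 0.2681, 0.2764]
tool_rot: [-0.001, 1.0, 0.001, 0.005]
force: [-1.1, 1.1, -0.2]
finger_gap: 0.996
gripper_force: 0.0
t: 7.32
tcp_pos: [0.5626, 0.1385, 0.2715]
tool_rot: [-0.001, 1.0, 0.0, -0.001]
force: [-0.1, -0.1, 1.0]
finger_gap: 1.002
gripper_force: 0.0
[0.5626 0.1385 0.2715] [-0.001  1.     0.    -0.001] [-0.14 -0.06  0.98]
[ 383  134   80   65 4027] [0.5344 0.2599 0.124 ] [0.536  0.2649 0.115 ]
[  73  152   76   67 3809] [0.5491 0.0328 0.124 ] [0.5513 0.0286 0.115 ]
[ 221  167   63   66 3210] [0.5609 0.1365 0.124 ] [0.5635 0.1365 0.115 ]
```

View pics/w3.png

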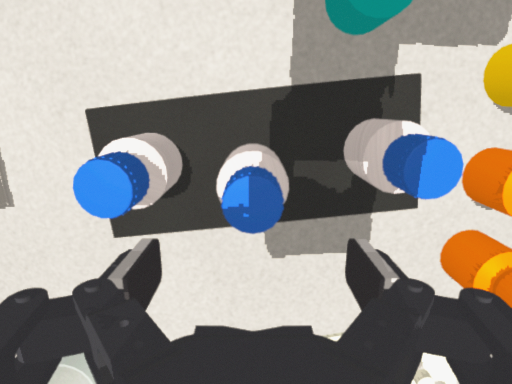

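The first canister stands upright again at (422,165). The middle cap at (252,200) is at (0.563, 0.137).

```bash
python3 -m inch '[{"dx":-0.1,"dy":-0.1,"dz":3,"wx":0,"wy":0,"wz":0},{"dx":0,"dy":0,"dz":3,"wx":0,"wy":0,"wz":0},{"dx":0,"dy":0,"dz":2.9,"wx":0,"wy":0,"wz":0},{"dx":0,"dy":0,"dz":1,"wx":0,"wy":0,"wz":0},{"dx":0,"dy":0,"dz":1,"wx":0,"wy":0,"wz":0},{"dx":0,"dy":0,"dz":0,"wx":0,"wy":0,"wz":0},{"dx":0,"dy":0,"dz":0,"wx":0,"wy":0,"wz":0}]'
python3 -m inch '[{"dx":0,"dy":0,"dz":0,"wx":0,"wy":0,"wz":0},{"dx":0,"dy":0,"dz":0,"wx":0,"wy":0,"wz":0},{"dx":0,"dy":0,"dz":0,"wx":0,"wy":0,"wz":0},{"dx":0,"dy":0,"dz":0,"wx":0,"wy":0,"wz":0},{"dx":0,"dy":0,"dz":0,"wx":0,"wy":0,"wz":0},{"dx":0,"dy":0,"dz":0,"wx":0,"wy":0,"wz":0}]' 0 60
python3 -m inch '[{"dx":0,"dy":0,"dz":-0.5,"wx":0,"wy":0,"wz":0},{"dx":0,"dy":0,"dz":-1,"wx":0,"wy":0,"wz":0},{"dx":0,"dy":0,"dz":-1,"wx":0,"wy":0,"wz":0},{"dx":0,"dy":0,"dz":-0.5,"wx":0,"wy":0,"wz":0},{"dx":0,"dy":0,"dz":0,"wx":0,"wy":0,"wz":0},{"dx":0,"dy":0,"dz":0,"wx":0,"wy":0,"wz":0},{"dx":0,"dy":0,"dz":0,"wx":0,"wy":0,"wz":0},{"dx":0,"dy":0,"dz":0,"wx":0,"wy":0,"wz":0}]'
```

```text
t: 8.25
tcp_pos: [0.5647, 0.1365, 0.1638]
tool_rot: [-0.001, 1.0, 0.0, 0.001]
force: [-0.4, -0.3, -0.1]
finger_gap: 1.0
gripper_force: 0.0
t: 9.0
tcp_pos: [0.5645, 0.1365, 0.1636]
tool_rot: [-0.001, 1.0, 0.0, 0.001]
force: [-0.8, 1.2, 5.2]
finger_gap: 0.523
gripper_force: 60.7
t: 10.0
tcp_pos: [0.5641, 0.1364, 0.1926]
tool_rot: [-0.001, 1.0, -0.0, -0.0]
force: [-0.3, -0.9, -2.0]
finger_gap: 0.524
gripper_force: 61.2
```

About 2 N, so this one is empty too. I'll put it back and test the third.

```bash
python3 -m inch '[{"dx":0,"dy":0,"dz":1,"wx":0,"wy":0,"wz":0},{"dx":0,"dy":0,"dz":1,"wx":0,"wy":0,"wz":0},{"dx":0,"dy":0,"dz":0.5,"wx":0,"wy":0,"wz":0},{"dx":0,"dy":0,"dz":0.3,"wx":0,"wy":0,"wz":0},{"dx":0,"dy":0,"dz":0.2,"wx":0,"wy":0,"wz":0},{"dx":0,"dy":0,"dz":0,"wx":0,"wy":0,"wz":0},{"dx":0,"dy":0,"dz":0,"wx":0,"wy":0,"wz":0}]'
python3 -m inch '[{"dx":0,"dy":0,"dz":0,"wx":0,"wy":0,"wz":0},{"dx":0,"dy":0,"dz":0,"wx":0,"wy":0,"wz":0},{"dx":0,"dy":0,"dz":0,"wx":0,"wy":0,"wz":0},{"dx":0,"dy":0,"dz":0,"wx":0,"wy":0,"wz":0},{"dx":0,"dy":0,"dz":0,"wx":0,"wy":0,"wz":0},{"dx":0,"dy":0,"dz":-2,"wx":0,"wy":0,"wz":0},{"dx":0,"dy":0,"dz":-4,"wx":0,"wy":0,"wz":0},{"dx":0,"dy":0,"dz":-5,"wx":0,"wy":0,"wz":0},{"dx":0,"dy":0,"dz":0,"wx":0,"wy":0,"wz":0}]' 1
python3 -m inch '[{"dx":0.6,"dy":-5.4,"dz":0,"wx":0,"wy":0,"wz":0},{"dx":0.6,"dy":-5.4,"dz":0,"wx":0,"wy":0,"wz":0},{"dx":0,"dy":0,"dz":0,"wx":0,"wy":0,"wz":0},{"dx":0,"dy":0,"dz":0,"wx":0,"wy":0,"wz":0},{"dx":0,"dy":0,"dz":0,"wx":0,"wy":0,"wz":0}]'
python3 look.py w4
```

```text
t: 10.88
tcp_pos: [0.5643, 0.1364, 0.1636]
tool_rot: [-0.001, 1.0, -0.0, 0.0]
force: [-1.3, -0.0, 5.3]
finger_gap: 0.521
gripper_force: 61.7
t: 12.0
tcp_pos: [0.5665, 0.1366, 0.2772]
tool_rot: [-0.001, 1.0, 0.0, 0.005]
force: [-0.1, -0.6, 0.1]
finger_gap: 0.997
gripper_force: 0.0
t: 12.62
tcp_pos: [0.5522, 0.0295, 0.2725]
tool_rot: [-0.001, 1.0, 0.0, -0.0]
force: [-0.1, -0.8, -0.1]
finger_gap: 1.001
gripper_force: 0.0
[0.5522 0.0295 0.2725] [-0.001  1.     0.    -0.   ] [-0.11 -0.76 -0.09]
[502 157  10  40 286] [0.5324 0.2186 0.124 ] [0.5343 0.2265 0.115 ]
[ 219  165   64   67 3236] [0.5496 0.0261 0.124 ] [0.5523 0.026  0.115 ]
[ 352  179   74   66 3609] [0.5592 0.1297 0.124 ] [0.5622 0.1339 0.115 ]
```

View pics/w4.png

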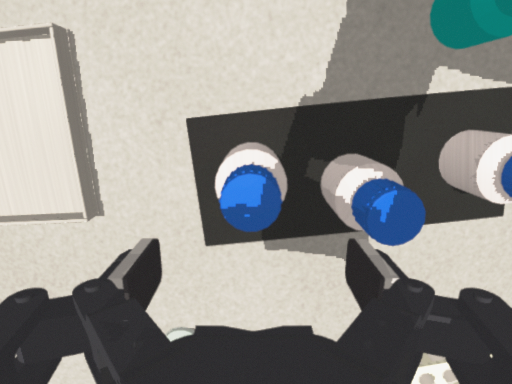

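The middle canister is back upright. The third cap, at (250,198), is at (0.552, 0.026), and the tray's left edge runs from (53,25) to (88,219).

```bash
python3 -c "
from h import *
print(plane(eyes.camera_params('wrist'),[(53,25),(88,219)],.03).round(3))"
python3 -m inch '[{"dx":0,"dy":-0.3,"dz":3,"wx":0,"wy":0,"wz":0},{"dx":0,"dy":0,"dz":3,"wx":0,"wy":0,"wz":0},{"dx":0,"dy":0,"dz":2.9,"wx":0,"wy":0,"wz":0},{"dx":0,"dy":0,"dz":1,"wx":0,"wy":0,"wz":0},{"dx":0,"dy":0,"dz":1,"wx":0,"wy":0,"wz":0},{"dx":0,"dy":0,"dz":0,"wx":0,"wy":0,"wz":0},{"dx":0,"dy":0,"dz":0,"wx":0,"wy":0,"wz":0}]'
python3 -m inch '[{"dx":0,"dy":0,"dz":0,"wx":0,"wy":0,"wz":0},{"dx":0,"dy":0,"dz":0,"wx":0,"wy":0,"wz":0},{"dx":0,"dy":0,"dz":0,"wx":0,"wy":0,"wz":0},{"dx":0,"dy":0,"dz":0,"wx":0,"wy":0,"wz":0},{"dx":0,"dy":0,"dz":0,"wx":0,"wy":0,"wz":0},{"dx":0,"dy":0,"dz":0,"wx":0,"wy":0,"wz":0}]' 0 80
python3 -m inch '[{"dx":0,"dy":0,"dz":-0.5,"wx":0,"wy":0,"wz":0},{"dx":0,"dy":0,"dz":-1,"wx":0,"wy":0,"wz":0},{"dx":0,"dy":0,"dz":-1,"wx":0,"wy":0,"wz":0},{"dx":0,"dy":0,"dz":-0.5,"wx":0,"wy":0,"wz":0},{"dx":0,"dy":0,"dz":0,"wx":0,"wy":0,"wz":0},{"dx":0,"dy":0,"dz":0,"wx":0,"wy":0,"wz":0},{"dx":0,"dy":0,"dz":0,"wx":0,"wy":0,"wz":0},{"dx":0,"dy":0,"dz":0,"wx":0,"wy":0,"wz":0}]'
```

```text
[[ 0.407 -0.161  0.03 ]
 [ 0.601 -0.151  0.03 ]]
t: 13.55
tcp_pos: [0.5529, 0.0254, 0.1647]
tool_rot: [-0.001, 1.0, -0.0, 0.001]
force: [0.5, 0.9, -0.0]
finger_gap: 1.002
gripper_force: 0.0
t: 14.3
tcp_pos: [0.5526, 0.0258, 0.1647]
tool_rot: [-0.001, 1.0, 0.0, 0.001]
force: [-1.0, 2.0, 5.9]
finger_gap: 0.514
gripper_force: 81.0
t: 15.3
tcp_pos: [0.5522, 0.0254, 0.1937]
tool_rot: [-0.001, 1.0, 0.0, -0.0]
force: [0.2, -0.5, -6.5]
finger_gap: 0.52
gripper_force: 82.4
```

The third weighs about 6.5 N, so it is the loaded one. I'll lift it higher and carry it to the tray centre at about (0.508, -0.241).

```bash
python3 -m inch '[{"dx":0,"dy":0,"dz":-2,"wx":0,"wy":0,"wz":0},{"dx":0,"dy":0,"dz":-2.5,"wx":0,"wy":0,"wz":0},{"dx":0,"dy":0,"dz":0,"wx":0,"wy":0,"wz":0},{"dx":0.2,"dy":-1.6,"dz":0,"wx":0,"wy":0,"wz":0},{"dx":0.5,"dy":-2.5,"dz":0,"wx":0,"wy":0,"wz":0},{"dx":0.5,"dy":-3,"dz":0,"wx":0,"wy":0,"wz":0},{"dx":0.5,"dy":-3,"dz":0,"wx":0,"wy":0,"wz":0},{"dx":0.5,"dy":-3,"dz":0,"wx":0,"wy":0,"wz":0},{"dx":0.5,"dy":-3,"dz":0,"wx":0,"wy":0,"wz":0},{"dx":0.5,"dy":-3,"dz":0,"wx":0,"wy":0,"wz":0}]'
python3 -m inch '[{"dx":0.5,"dy":-3,"dz":0,"wx":0,"wy":0,"wz":0},{"dx":0.5,"dy":-2.5,"dz":0,"wx":0,"wy":0,"wz":0},{"dx":0.2,"dy":-2,"dz":0,"wx":0,"wy":0,"wz":0},{"dx":0,"dy":0,"dz":0,"wx":0,"wy":0,"wz":0},{"dx":0,"dy":0,"dz":0,"wx":0,"wy":0,"wz":0},{"dx":0,"dy":0,"dz":0,"wx":0,"wy":0,"wz":0}]'
python3 - <<'E'
from h import *
im=eyes.snapshot("top");cv2.imwrite("pics/top1.png",cv2.resize(im[130:300,150:450],None,fx=2.5,fy=2.5)[...,::-1])
E
```

```text
t: 16.55
tcp_pos: [0.5193, -0.1673, 0.2374]
tool_rot: [-0.0, 1.0, 0.0, -0.001]
force: [0.3, -1.2, -6.5]
finger_gap: 0.516
gripper_force: 83.2
t: 17.3
tcp_pos: [0.5085, -0.2397, 0.2387]
tool_rot: [-0.001, 1.0, 0.0, -0.0]
force: [0.1, 1.0, -6.3]
finger_gap: 0.514
gripper_force: 83.5
```

View pics/top1.png

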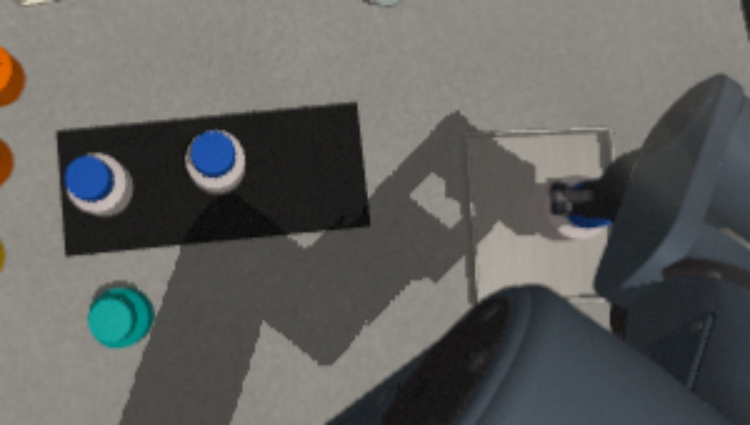

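The canister is over the tray, and its rightward offset of about 20 px at (386,216) matches the parallax. The tray floor is at mat height, so I lower by 7.4 cm.

```bash
python3 -m inch '[{"dx":0,"dy":0,"dz":1.5,"wx":0,"wy":0,"wz":0},{"dx":0,"dy":0,"dz":2,"wx":0,"wy":0,"wz":0},{"dx":0,"dy":0,"dz":1.5,"wx":0,"wy":0,"wz":0},{"dx":0,"dy":0,"dz":1,"wx":0,"wy":0,"wz":0},{"dx":0,"dy":0,"dz":0.5,"wx":0,"wy":0,"wz":0},{"dx":0,"dy":0,"dz":0.3,"wx":0,"wy":0,"wz":0},{"dx":0,"dy":0,"dz":0.3,"wx":0,"wy":0,"wz":0},{"dx":0,"dy":0,"dz":0.2,"wx":0,"wy":0,"wz":0},{"dx":0,"dy":0,"dz":0,"wx":0,"wy":0,"wz":0},{"dx":0,"dy":0,"dz":0,"wx":0,"wy":0,"wz":0}]'
```

```text
t: 18.6
tcp_pos: [0.5088, -0.2408, 0.1661]
tool_rot: [-0.001, 1.0, -0.0, 0.0]
force: [0.4, 1.3, -8.0]
finger_gap: 0.52
gripper_force: 83.6
```

```bash
python3 -m inch '[{"dx":0,"dy":0,"dz":0.1,"wx":0,"wy":0,"wz":0},{"dx":0,"dy":0,"dz":0.1,"wx":0,"wy":0,"wz":0},{"dx":0,"dy":0,"dz":0,"wx":0,"wy":0,"wz":0},{"dx":0,"dy":0,"dz":0,"wx":0,"wy":0,"wz":0}]'
```

```text
t: 19.1
tcp_pos: [0.509, -0.2407, 0.1648]
tool_rot: [-0.001, 1.0, -0.0, 0.001]
force: [-1.3, 2.4, 4.6]
finger_gap: 0.521
gripper_force: 84.5
```

It has touched down. Release and retreat.

```bash
python3 -m inch '[{"dx":0,"dy":0,"dz":0,"wx":0,"wy":0,"wz":0},{"dx":0,"dy":0,"dz":0,"wx":0,"wy":0,"wz":0},{"dx":0,"dy":0,"dz":0,"wx":0,"wy":0,"wz":0},{"dx":0,"dy":0,"dz":0,"wx":0,"wy":0,"wz":0},{"dx":0,"dy":0,"dz":0,"wx":0,"wy":0,"wz":0},{"dx":0,"dy":0,"dz":-2,"wx":0,"wy":0,"wz":0},{"dx":0,"dy":0,"dz":-4,"wx":0,"wy":0,"wz":0},{"dx":0,"dy":0,"dz":-5,"wx":0,"wy":0,"wz":0},{"dx":0,"dy":0,"dz":-2,"wx":0,"wy":0,"wz":0},{"dx":0,"dy":0,"dz":0,"wx":0,"wy":0,"wz":0}]' 1
python3 -m inch '[{"dx":0,"dy":0,"dz":0,"wx":0,"wy":0,"wz":0},{"dx":0,"dy":0,"dz":0,"wx":0,"wy":0,"wz":0},{"dx":0,"dy":0,"dz":0,"wx":0,"wy":0,"wz":0}]'
python3 look.py w5; python3 -c "
from h import *
T=eyes.camera_params('top')
for s,c in blobs(eyes.snapshot('top')): print('top',plane(T,c,.11)[0].round(4))"
```

```text
t: 20.35
tcp_pos: [0.5094, -0.2411, 0.2957]
tool_rot: [-0.001, 1.0, -0.001, 0.002]
force: [-1.1, -0.3, -0.5]
finger_gap: 0.998
gripper_force: 0.0
t: 20.72
tcp_pos: [0.5084, -0.2405, 0.2927]
tool_rot: [-0.001, 1.0, 0.001, -0.001]
force: [0.9, 0.2, 0.6]
finger_gap: 1.0
gripper_force: 0.0
[ 0.5084 -0.2405  0.2927] [-0.001  1.     0.001 -0.001] [0.86 0.21 0.61]
[ 227  161   56   61 2646] [ 0.5059 -0.2406  0.124 ] [ 0.5083 -0.2405  0.115 ]
top [0.5658 0.1393 0.11  ]
top [0.5384 0.2709 0.11  ]
top [ 0.5027 -0.2335  0.11  ]
```

View pics/w5.png

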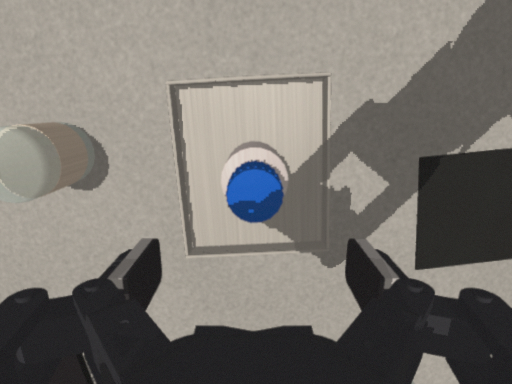

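The canister stands upright near the tray's centre, with its cap at (255,192). In the top view both empties are within 1 mm of where they started.

```bash
python3 -c "
from station import workorder
print(workorder.sign_off())"
```

```text
the job is handed in; nothing more can be done
None
```

The job is handed in, with no verdict shown: the loaded canister (rightmost of the three, about 6.5 N) stands upright near the tray's centre, and both empties are back upright within about 1 mm of where they started.

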